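# Vial rejects through a sprung flap

## Task

Throw the two dropper vials that lie on their sides into the two-lane reject box, through its sprung top flaps, so that both end up down inside it and both flaps are shut again. One of the two lanes is jammed from below, and only pushing on its flap tells which, so use the lane that gives way and hold its flap down while you let go of each vial. Leave the two dropper vials that stand upright as they are.

Things in the scene. Friction and masses are not known exactly. Their poses are not given: they have to be found in the camera images.
- reject_a: A reject: dropper vial lying on its side on the worktop, with a round body 27 mm in diameter and 58 mm long, then a neck 20 mm in diameter and a 12 mm wide dropper tip, 89 mm long overall, 30 to 60 g. Origin at the centre of its flat base; its own z axis runs along the vial from the base to the dropper tip (level while it lies; it lies roughly along world x, tip away from the robot).
- reject_b: A reject: dropper vial lying on its side on the worktop, with a round body 29 mm in diameter and 58 mm long, then a neck 22 mm in diameter and a 13 mm wide dropper tip, 89 mm long overall, 30 to 60 g. Origin at the centre of its flat base; its own z axis runs along the vial from the base to the dropper tip (level while it lies; it lies roughly along world x, tip away from the robot).
- reject_a_body (a point): Point on the axis of the first reject, 32 mm from its base: the middle of its round body, where to grip across it. Axes as the vial's.
- reject_b_body (a point): The same point on the second reject.
- good_a: A good dropper vial standing upright, 29 mm in diameter, 94 mm tall, behind the box; must stay. Origin at the centre of its base. (Above this back right part of the worktop a water still hangs on the wall, its underside 0.69 m up: pass below it and over the 175 mm tall box.)
- good_b: A good dropper vial standing upright, 28 mm in diameter, 99 mm tall; must stay. Origin at the centre of its base.
- reject_box: Grey steel reject box fixed to the worktop, 166 (its x) x 270 (its y) x 175 mm tall, walls 8 mm, floor 6 mm. Origin at the centre of its underside, z up, x away from the robot at yaw 0, y to the left. A divider splits it into a left (+y) and a right (-y) lane, each an opening 150 (x) x 123 (y) mm closed by a flap. A block hidden in one lane, left or right by chance, jams its flap.
- flap_left_mouth (a point): Middle of the left lane's opening, on the top face of the shut flap, 169 mm above the worktop, 6 mm below the rim. Axes as the box's. A jammed flap gives a few mm, then is solid; a free lane is deep. A vial laid on a flap, or let go half-way, stays out: a flap opens only while it is pushed.
- flap_right_mouth (a point): The same for the right lane. Way through: vial level, its axis along the box's y, one finger on the hinge side, one on the front side; press on till the fingertips are about 60 mm below the shut flap's top, open the fingers there, wait half a second: the vial drops past the flap's free edge.
- flap_left (a joint): Left flap's angle (rad): 0 shut, growing as it swings down into the box, stop at 1.2. 4 mm plate, 142 mm along x, hinged along the box's y at the far edge of its opening, 71 mm in +x from the middle; free edge toward the robot. Spring: 0.2 N m shut, 0.22 N m more per rad: pushed mid-flap, about 3 N at first touch, under 8 N at 20 mm down when free.
- flap_right (a joint): The same for the right lane's flap.

How it is judged:
At the end, for the whole second after the job is handed in: Both lying vials are inside the reject box, at rest, the middle of each body less than 130 mm above the box's underside; both flaps are shut (within 0.08 rad); the two good vials still stand upright (within 0.2 rad) within 20 mm of where they were (linear speed of each of reject_a, reject_b below 0.05 m/s and x of reject_a_body in the frame of reject_box between -0.076 and 0.076 m and y of reject_a_body in the frame of reject_box between -0.128 and 0.128 m and z of each of reject_a_body, reject_b_body in the frame of reject_box below 0.13 m and x of reject_b_body in the frame of reject_box between -0.076 and 0.076 m and y of reject_b_body in the frame of reject_box between -0.128 and 0.128 m and value of joint each of flap_left, flap_right below 0.08 rad and distance of each of good_a, good_b from where it was at the start of the episode below 0.02 m and angle between each of good_a, good_b's own z axis and vertical below 0.2 rad); the robot touches nothing.
It fails at once if a good vial is knocked over or moved more than 50 mm (distance of any of good_a, good_b from where it was at the start of the episode above 0.05 m or angle between any of good_a, good_b's own z axis and vertical above 0.5 rad).
It also fails if it takes over 67 s, if anything falls off the work surface, if the arm or the gripper's body presses on something with over 40 N, if the wrist force passes 120 N, or if a joint passes its speed limit or range.

## Robot

A 6-joint arm with a two-finger parallel gripper is mounted at the origin on a cart in front of the work surface, level with it; the furniture and walls round the work are solid. World frame = base frame: x ahead of the robot, y to its left, z up, the work surface at z = 0. Lengths are in m, angles in rad, forces in N, time in s.
With the tool pointing down it reaches from about 0.325 to 0.775 m from the base axis. Payload 5.5 kg.
Tool frame: the origin (TCP) lies midway between the tips of the shut fingers; the grasp point (between the pads) lies 19 mm behind it; x points along the fingers, z is the direction in which the jaws open and shut, and the axes are right-handed (so a half turn about x gives the same grasp; the last joint's range is limited). The gripper opens to 85 mm and grips with 20 to 120 N. Pads are 22 mm wide; open, the fingers measure 114 mm over their backs; the gripper's body (76 mm by 85 mm) begins 54 mm behind the grasp point. The pads swing forward as they close: fully open they stand 13 mm farther back than shut.
Start: joints at [-1.32, 0.091, 1.231, -0, 1.82, -0.057], TCP at [0.182, -0.572, 0.206] pointing down, gripper open.
Joint ranges: [-2.87, 2.87], [-0.86, 2.18], [0.17, 2.46], [-1.51, 4.65], [0.06, 2.69], [-2.65, 2.65]. Speed limits (rad/s): [2.57, 2.57, 3.01, 3.14, 3.14, 3.14].

## Interface

Orientations are given as a unit quaternion [w, x, y, z].
In Python, from station import manip gives the robot as it stands.
- The arm moves only by the shell command python3 -m jog 'ROWS'. ROWS is text: rows parted by semicolons, each of 7 numbers parted by spaces: the turn, a rotation vector about the tool's x, y, z in degrees, then the shift along the tool's x, y, z in m, then the closure, from -1 (fully open) to 1 (shut). A call has 1 to 20 rows; each row is the pose to reach, as a shift and turn from the pose measured when the call began, along the tool's axes at that moment; what a row does not reach only later rows make up. A row lasts 1/10 s, in which the tool goes at most 50 mm and 8.59 degrees, less where a joint would pass 70% of its speed; a pose out of reach is approached as far as the arm can. A call with a gripper value outside its range is refused whole. The fingers move at their own pace and stop on an object; the grip force is fixed at half the most. Time passes only in rows, so rows that repeat a pose let the fingers close. It gives the time, the measured TCP pose, the force and the opening at its end, in the units of the state.
- manip.state(): the state, without advancing time (a new reading comes with each control period).
- manip.get_image(name): name is "side" or "top"; returns (picture, depth): 400x640x3 uint8, blue, green, red; 400x640 float32, m along the optical axis (not along the pixel's ray), 0 where there is no reading.
- manip.calibration(name): a dict with "intrinsics" (3x3 intrinsics, pixels), "rvec" (rotation vector, rad) and "tvec" (3), from world to camera coordinates, as OpenCV has them. Camera axes: x right, y down, z forward; pixel columns grow to the right and rows downward; lengths in m; the calibration is good to about 2 mm. A picture is of the moment at which its call begins. calibration takes no time and is no camera call.
- manip.sign_off(): hands the job in, once; it reports no verdict.
The state is a dict: "time": time; "joint_positions": joint angles; "dq": joint speeds; "joint_torque": joint torques, N m; "tcp_pos": TCP position; "ee_rot": TCP orientation; "ft_force": force on the tool from outside, world axes, zero at the start; "wrist_torque": the same for the moment, N m; "grip_width": finger opening in m.
Only numpy, scipy, OpenCV 4.12 (cv2) and the standard library are available. Lean on these libraries where they do the work, as an engineer would, in place of code of your own. Each camera call takes 0.05 s, during which the arm holds its last target.

## Working session

There is one attempt and no reset: what is moved stays moved. The work goes in short steps, Python scripts to look and compute and a shell command to move; the robot and the scene stay as the last step left them, time stands still between calls to the robot, and variables do not carry over. Pictures are saved under pics/ and viewed, and the job is handed in when it is done.

```bash
ls; mkdir -p pics
python3 - <<'E'
from station import manip
import cv2,numpy as np
s=manip.state()
for k,v in s.items(): print(k,np.round(v,4))
for n in("side","top"):
    p,d=manip.get_image(n); cv2.imwrite(f"pics/{n}0.png",p); np.savez(f"pics/{n}0.npz",p=p,d=d)
    print(n,manip.calibration(n))
E
```

```text
pics
time 0.0
joint_positions [-1.3197  0.0919  1.2319  0.      1.8198 -0.0567]
dq [-0.0009 -0.0018 -0.0002 -0.0001  0.0021  0.0011]
joint_torque [-3.00000e-04 -4.58728e+01 -4.18029e+01  1.00000e-04  1.14000e-02
 -0.00000e+00]
tcp_pos [ 0.1817 -0.5715  0.2049]
ee_rot [ 0.5702  0.4179  0.5713 -0.417 ]
ft_force [ 0.497  -0.3433  0.0724]
wrist_torque [ 0.0001  0.0034 -0.0122]
grip_width 0.0857
side {'intrinsics': array([[516.79551056,   0.        , 316.25364763],
       [  0.        , 516.79551056, 197.66848848],
       [  0.        ,   0.        ,   1.        ]]), 'rvec': array([ 2.28113759, -0.28566323,  0.10971591]), 'tvec': array([-0.45801808,  0.27595936,  1.07925275])}
top {'intrinsics': array([[494.41191425,   0.        , 324.77574519],
       [  0.        , 494.41191425, 210.92983953],
       [  0.        ,   0.        ,   1.        ]]), 'rvec': array([ 2.19135494, -2.1555158 ,  0.06945734]), 'tvec': array([0.17594347, 0.51784919, 1.44158247])}
```

View pics/top0.png

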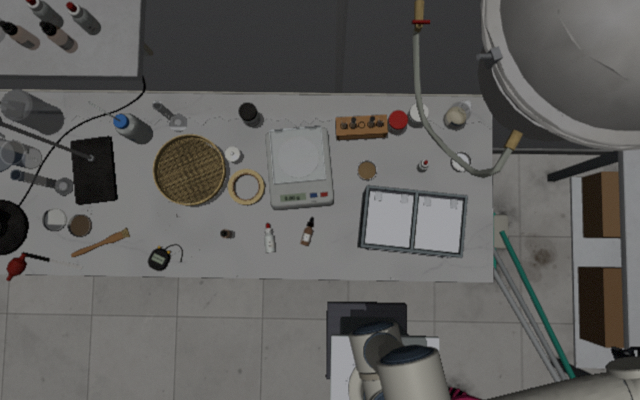

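View pics/side0.png

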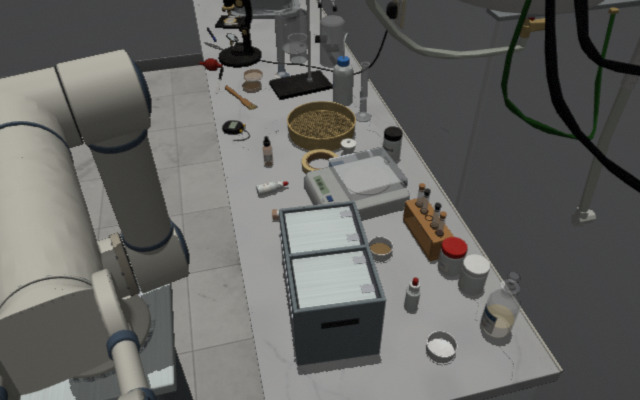

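The top view shows the lying vials at about (269,238) in white and (308,231) in brown. The good vials stand at (227,234) and (423,166), and the box is centred near (413,221). I'll enlarge this and compute positions.

```bash
cat > h.py <<'E'
import numpy as np,cv2
from station import manip
from scipy.spatial.transform import Rotation as R
def world(n,uv,d):
    c=manip.calibration(n);Rm=cv2.Rodrigues(c["rvec"])[0];K=c["intrinsics"]
    uv=np.atleast_2d(uv).astype(float)
    z=np.array([d[int(v),int(u)] for u,v in uv]) if np.ndim(d)==2 else np.ones(len(uv))*d
    pc=np.c_[(uv[:,0]-K[0,2])/K[0,0],(uv[:,1]-K[1,2])/K[1,1],np.ones(len(uv))]*z[:,None]
    return (pc-c["tvec"])@Rm
def onplane(n,uv,h):
    a=world(n,uv,0.);b=world(n,uv,1.)
    t=(h-a[:,2])/(b-a)[:,2]
    return a+(b-a)*t[:,None]
def cloud(n,d,box):
    u0,v0,u1,v1=box
    uu,vv=np.meshgrid(np.arange(u0,u1),np.arange(v0,v1))
    uv=np.c_[uu.ravel(),vv.ravel()]
    return world(n,uv,d),uv
def tool():
    s=manip.state();q=s["ee_rot"];r=R.from_quat([q[1],q[2],q[3],q[0]])
    return np.array(s["tcp_pos"]),r,s
E
python3 - <<'E'
from h import *
f=np.load("pics/top0.npz");p,d=f["p"],f["d"]
cv2.imwrite("pics/c1.png",cv2.resize(p[205:265,215:325],None,fx=7,fy=7,interpolation=cv2.INTER_CUBIC))
cv2.imwrite("pics/c2.png",cv2.resize(p[150:265,350:475],None,fx=5,fy=5,interpolation=cv2.INTER_CUBIC))
for nm,b in dict(A=(258,218,282,258),B=(297,212,322,252),g=(215,225,240,243),ga=(415,157,433,175)).items():
    w,uv=cloud("top",d,b)
    m=(w[:,2]>.008)
    q=w[m];print(nm,m.sum(),q.min(0).round(3),q.max(0).round(3),q.mean(0).round(3))
    c=q[:,:2]-q[:,:2].mean(0);e,v=np.linalg.eigh(c.T@c);print(v[:,1],(c@v[:,1]).min(),(c@v[:,1]).max(),(c@v[:,0]).min(),(c@v[:,0]).max(), np.median(w[~m][:,2]))
w,uv=cloud("top",d,(350,180,475,262))
m=(w[:,2]>.16)&(w[:,2]<.2);q=w[m].astype(np.float32)
print(cv2.minAreaRect(q[:,:2]), np.percentile(q[:,2],[5,50,95]))
E
```

```text
A 249 [0.376 0.161 0.008] [0.492 0.364 1.481] [0.429 0.345 0.048]
[0.62640349 0.77949898] -0.16257387955165697 0.046657643065387236 -0.09187018859249174 0.03646909524370197 0.00035966890537144687
B 226 [0.399 0.161 0.008] [0.5   0.266 1.481] [0.45  0.236 0.029]
[-0.97338439  0.2291786 ] -0.05106471052977922 0.05027962459722212 -0.03458256414808191 0.08470432835037654 0.0005104647678684454
g 96 [0.399 0.161 0.009] [0.466 0.503 1.481] [0.443 0.462 0.094]
[0.14637895 0.98922859] -0.3039192917520709 0.04401634741141597 -0.016550610296809213 0.01283600600642796 0.001205569686387357
ga 115 [ 0.64  -0.114  0.009] [ 0.669 -0.087  0.095] [ 0.65  -0.097  0.059]
[0.69223295 0.72167413] -0.013999482504935814 0.013415639464548634 -0.015095074367415744 0.009672083554042586 -0.0003328925371414686Traceback (most recent call last):
  File "<stdin>", line 12, in <module>
cv2.error: OpenCV(4.12.0) /io/opencv/modules/imgproc/src/convhull.cpp:143: error: (-215:Assertion failed) total >= 0 && (depth == CV_32F || depth == CV_32S) in function 'convexHull'
```

View pics/c1.png

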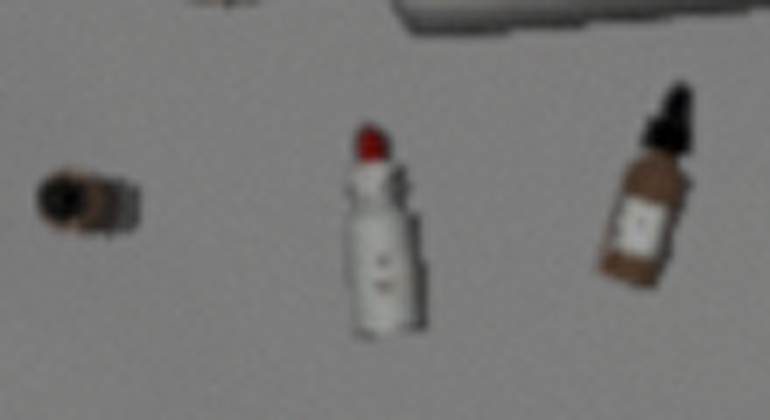

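View pics/c2.png

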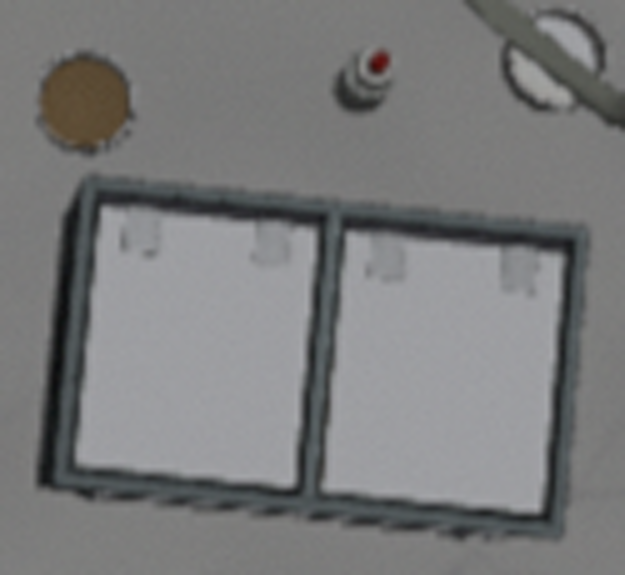

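Run:
```python
from h import *
f=np.load("pics/top0.npz");p,d=f["p"],f["d"]
for nm,pts in dict(W=[(385,335),(370,125),(381,270)],Br=[(630,280),(682,85),(644,217)]).items():
    uv=np.array(pts)/7+[215,205]; w=onplane("top",uv,.014); print(nm,w.round(4), np.degrees(np.arctan2(*(w[1]-w[0])[[1,0]])), np.linalg.norm(w[1]-w[0]))
for nm,b in dict(A=(258,218,282,258),B=(297,212,322,252),g=(215,225,240,243)).items():
    w,uv=cloud("top",d,b); m=(w[:,2]>.009)&(w[:,2]<.2)
    q=w[m];q=q[np.linalg.norm(q-np.median(q,0),axis=1)<.08]
    print(nm,cv2.minAreaRect(np.float32(q[:,:2])),q.mean(0).round(3),q[:,2].max())
w,uv=cloud("top",d,(350,180,475,262))
m=(w[:,2]>.16)&(w[:,2]<.2);q=np.float32(w[m])
print(cv2.minAreaRect(q[:,:2]), np.percentile(q[:,2],[5,50,95]))
rim=np.array([(90,180),(586,230),(558,535),(55,485)])/5+[350,150]
r=onplane("top",rim,.175);print(r.round(4),r.mean(0).round(4))
for a,b in((0,1),(1,2),(3,2),(0,3)): print(np.linalg.norm(r[a]-r[b]),np.degrees(np.arctan2(*(r[a]-r[b])[[1,0]])))
t,R_,s=tool();print(t,R_.as_matrix().round(3))
```

```text
W [[0.3884 0.3446 0.014 ]
 [0.4772 0.3533 0.014 ]
 [0.4158 0.347  0.014 ]] 5.587499577855264 0.08923108500477481
Br [[0.4134 0.2414 0.014 ]
 [0.4964 0.221  0.014 ]
 [0.4401 0.236  0.014 ]] -13.826604800040275 0.08549444622069621
A ((0.4429490566253662, 0.3448864817619324), (0.09809267520904541, 0.03818214312195778), 0.9940851330757141) [0.43  0.348 0.025] 0.036621406751368664
B ((0.45739999413490295, 0.23440170288085938), (0.026940958574414253, 0.08782322704792023), 74.89579010009766) [0.451 0.236 0.023] 0.033978964790917256
g ((0.44709232449531555, 0.4831884503364563), (0.04760989919304848, 0.02542560175061226), 74.7481918334961) [0.444 0.468 0.065] 0.09957422890956952Traceback (most recent call last):
  File "<stdin>", line 11, in <module>
cv2.error: OpenCV(4.12.0) /io/opencv/modules/imgproc/src/convhull.cpp:143: error: (-215:Assertion failed) total >= 0 && (depth == CV_32F || depth == CV_32S) in function 'convexHull'
```

Run:
```python
from h import *
f=np.load("pics/top0.npz");p,d=f["p"],f["d"]
w,uv=cloud("top",d,(350,180,475,262))
m=(w[:,2]>.16)&(w[:,2]<.2);q=w[m]
print(m.sum(),np.percentile(w[:,2],[5,50,95]))
if m.sum():print(cv2.minAreaRect(np.ascontiguousarray(q[:,:2],dtype=np.float32)))
rim=np.array([(90,180),(586,230),(558,535),(55,485)])/5+[350,150]
r=onplane("top",rim,.175);print(r.round(4),r.mean(0).round(4))
for a,b in((0,1),(1,2),(3,2),(0,3)): print(np.linalg.norm(r[a]-r[b]),np.degrees(np.arctan2(*(r[a]-r[b])[[1,0]])))
t,R_,s=tool();print(t,R_.as_matrix().round(3))
```

```text
6125 [-0.0035997   0.16681591  0.17524715]
((0.4823217988014221, -0.053714245557785034), (0.27133676409721375, 0.16694161295890808), 84.92961120605469)
[[ 0.571   0.0683  0.175 ]
 [ 0.5483 -0.194   0.175 ]
 [ 0.3874 -0.1784  0.175 ]
 [ 0.409   0.0851  0.175 ]] [ 0.4789 -0.0548  0.175 ]
0.2632276902461918 85.06057848940073
0.16166412472697683 -5.508480092179379
0.2643736307005892 85.30221764031268
0.16279433229624377 -5.907054551590974
[ 0.18167595 -0.57151733  0.20505312] [[-0.     0.953  0.303]
 [ 0.002  0.303 -0.953]
 [-1.     0.    -0.002]]
```

Measurements:
- Box centre is about (0.481, -0.054) with a yaw of about -5.1°.
- White vial body is at (0.420, 0.349), yaw 5.6°.
- Brown vial body is at (0.442, 0.2365), yaw -13.8°.

I'll probe the right flap first with the fingers shut.

```bash
cat >> h.py <<'E'
def goal(*gs):
    t,r,s=tool()
    zc=r.as_matrix()[:,2]; print("t",s["time"],"tcp",t.round(4),"yawz",np.degrees(np.arctan2(zc[1],zc[0])).round(2),"tilt",r.as_matrix()[2,0].round(4),"F",np.round(s["ft_force"],1),"w",round(float(s["grip_width"]),4),"j",np.round(s["joint_positions"],2))
    for x,y,z,yaw in gs:
        a=np.radians(yaw); zz=np.array([np.cos(a),np.sin(a),0]);xx=np.array([0,0,-1.]);yy=np.cross(zz,xx)
        g=R.from_matrix(np.c_[xx,yy,zz])
        print((x,y,z,yaw),"->",np.degrees((r.inv()*g).as_rotvec()).round(2),(r.inv().apply(np.array([x,y,z])-t)).round(4))
E
python3 -c "
from h import *
goal((.475,-.119,.25,-5.1),(.475,-.119,.185,-5.1))"
```

```text
t 0.1 tcp [ 0.1817 -0.5715  0.2051] yawz -72.37 tilt -1.0 F [ 0.8  0.5 -0.6] w 0.0851 j [-1.32  0.09  1.23 -0.    1.82 -0.06]
(0.475, -0.119, 0.25, -5.1) -> [-6.727e+01 -9.000e-02 -6.000e-02] [-0.0443  0.4166 -0.3425]
(0.475, -0.119, 0.185, -5.1) -> [-6.727e+01 -9.000e-02 -6.000e-02] [ 0.0207  0.4166 -0.3424]
```

```bash
python3 -m jog '-67.3 0 0 -0.045 0.4166 -0.3425 1;-67.3 0 0 -0.045 0.4166 -0.3425 1;-67.3 0 0 -0.045 0.4166 -0.3425 1;-67.3 0 0 -0.045 0.4166 -0.3425 1;-67.3 0 0 -0.045 0.4166 -0.3425 1;-67.3 0 0 -0.045 0.4166 -0.3425 1;-67.3 0 0 -0.045 0.4166 -0.3425 1;-67.3 0 0 -0.045 0.4166 -0.3425 1;-67.3 0 0 -0.045 0.4166 -0.3425 1;-67.3 0 0 -0.045 0.4166 -0.3425 1;-67.3 0 0 -0.045 0.4166 -0.3425 1;-67.3 0 0 -0.045 0.4166 -0.3425 1;-67.3 0 0 -0.025 0.4166 -0.3425 1;-67.3 0 0 0.02 0.4166 -0.3425 1;-67.3 0 0 0.02 0.4166 -0.3425 1;-67.3 0 0 0.02 0.4166 -0.3425 1'
python3 -c "
from h import *
goal((.475,-.119,.175,-5.1),(.475,-.119,.161,-5.1))"
```

```text
time: 1.7
tcp_pos: [0.474, -0.1193, 0.1853]
ee_rot: [0.705, 0.032, 0.707, -0.031]
ft_force: [0.2, 0.6, 0.9]
grip_width: 0.0004
t 1.7 tcp [ 0.474  -0.1193  0.1853] yawz -5.11 tilt -1.0 F [0.2 0.6 0.9] w 0.0004 j [-0.32 -0.21  1.56  0.    1.8  -0.23]
(0.475, -0.119, 0.175, -5.1) -> [-0.01 -0.18 -0.12] [0.0103 0.0003 0.001 ]
(0.475, -0.119, 0.161, -5.1) -> [-0.01 -0.18 -0.12] [0.0243 0.0003 0.001 ]
```

```bash
python3 -m jog '0 0 0 0.010 0 0 1;0 0 0 0.015 0 0 1;0 0 0 0.018 0 0 1;0 0 0 0.020 0 0 1;0 0 0 0.022 0 0 1;0 0 0 0.022 0 0 1'
```

```text
time: 2.3
tcp_pos: [0.474, -0.1192, 0.1632]
ee_rot: [0.705, 0.032, 0.708, -0.031]
ft_force: [-0.4, 0.7, -0.9]
grip_width: 0.0004
```

```bash
python3 -m jog '0 0 0 0.002 0 0 1;0 0 0 0.004 0 0 1;0 0 0 0.004 0 0 1'; python3 -m jog '0 0 0 0.002 0 0 1;0 0 0 0.004 0 0 1;0 0 0 0.004 0 0 1'
```

```text
time: 2.6
tcp_pos: [0.4738, -0.1191, 0.1588]
ee_rot: [0.705, 0.032, 0.708, -0.031]
ft_force: [0.4, -0.2, -0.2]
grip_width: 0.0001
time: 2.9
tcp_pos: [0.4736, -0.1191, 0.1544]
ee_rot: [0.705, 0.032, 0.708, -0.031]
ft_force: [0.0, -0.9, 0.2]
grip_width: -0.0
```

Run:
```python
from h import *
p,d=manip.get_image("side")
cv2.imwrite("pics/s1.png",cv2.resize(p[180:380,250:420],None,fx=4.5,fy=3,interpolation=cv2.INTER_CUBIC))
cv2.imwrite("pics/s1.png",cv2.resize(p[190:380,200:420],None,fx=3,fy=3,interpolation=cv2.INTER_CUBIC))
```

```text
(no output)
```

View pics/s1.png

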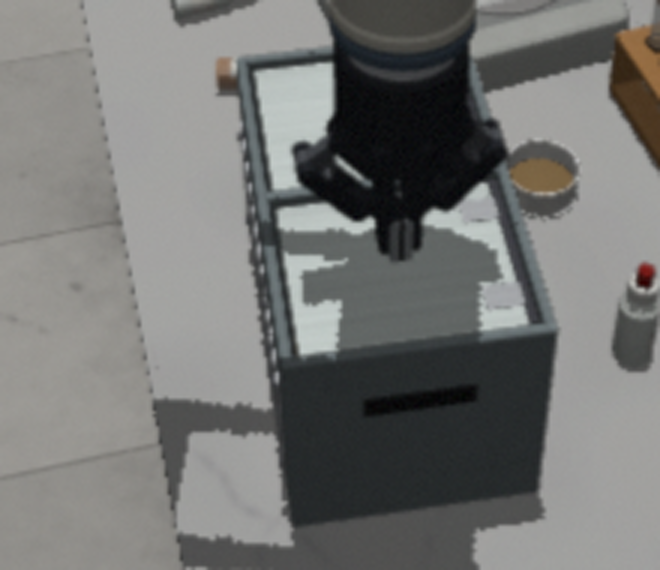

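The shut fingertips are over the middle of the right flap, at about (400,255) in the crop, and it isn't clear whether they touch it. I'll continue gently.

```bash
for i in 1 2 3; do python3 -m jog '0 0 0 0.002 0 0 1;0 0 0 0.004 0 0 1;0 0 0 0.004 0 0 1' | grep -v rot;done
```

```text
time: 3.25
tcp_pos: [0.4735, -0.119, 0.1501]
ft_force: [-0.3, 0.3, -0.1]
grip_width: -0.0002
time: 3.55
tcp_pos: [0.4733, -0.1189, 0.1456]
ft_force: [-0.1, -1.2, 0.1]
grip_width: 0.0001
time: 3.85
tcp_pos: [0.4734, -0.119, 0.1416]
ft_force: [-0.2, 0.8, 2.5]
grip_width: -0.0004
```

```bash
python3 -m jog '0 0 0 0.002 0 0 1;0 0 0 0.004 0 0 1;0 0 0 0.004 0 0 1' | grep -v rot
python3 - <<'E'
from h import *
p,d=manip.get_image("side")
cv2.imwrite("pics/s2.png",cv2.resize(p[190:380,200:420],None,fx=3,fy=3,interpolation=cv2.INTER_CUBIC))
w,uv=cloud("side",d,(270,200,400,320))
b=R.from_euler('z',-5.1,degrees=True).inv().apply(w-[.481,-.054,0])
for x in np.arange(-.07,.08,.02):
    for y0,y1 in((-.12,-.10),(-.09,-.07),(-.03,-.01),(.08,.12)):
        m=(abs(b[:,0]-x)<.01)&(b[:,1]>y0)&(b[:,1]<y1)&(b[:,2]<.172); print(round(x,2),y0,m.sum(),np.median(b[m,2]).round(3) if m.any() else 0,end=' | ')
    print()
E
```

```text
time: 4.15
tcp_pos: [0.4737, -0.1191, 0.1406]
ft_force: [-4.0, 1.2, 13.0]
grip_width: -0.0002
-0.07 -0.12 53 0.162 | -0.07 -0.09 49 0.162 | -0.07 -0.03 40 0.162 | -0.07 0.08 66 0.168 | 
-0.05 -0.12 95 0.163 | -0.05 -0.09 96 0.162 | -0.05 -0.03 74 0.162 | -0.05 0.08 126 0.168 | 
-0.03 -0.12 102 0.164 | -0.03 -0.09 95 0.163 | -0.03 -0.03 13 0.162 | -0.03 0.08 121 0.168 | 
-0.01 -0.12 99 0.164 | -0.01 -0.09 96 0.164 | -0.01 -0.03 0 0 | -0.01 0.08 21 0.168 | 
0.01 -0.12 99 0.165 | 0.01 -0.09 84 0.166 | 0.01 -0.03 3 0.165 | 0.01 0.08 0 0 | 
0.03 -0.12 99 0.166 | 0.03 -0.09 92 0.166 | 0.03 -0.03 0 0 | 0.03 0.08 0 0 | 
0.05 -0.12 101 0.168 | 0.05 -0.09 88 0.167 | 0.05 -0.03 5 0.169 | 0.05 0.08 0 0 | 
0.07 -0.12 89 0.169 | 0.07 -0.09 84 0.168 | 0.07 -0.03 43 0.169 | 0.07 0.08 1 0.169 |
```

View pics/s2.png

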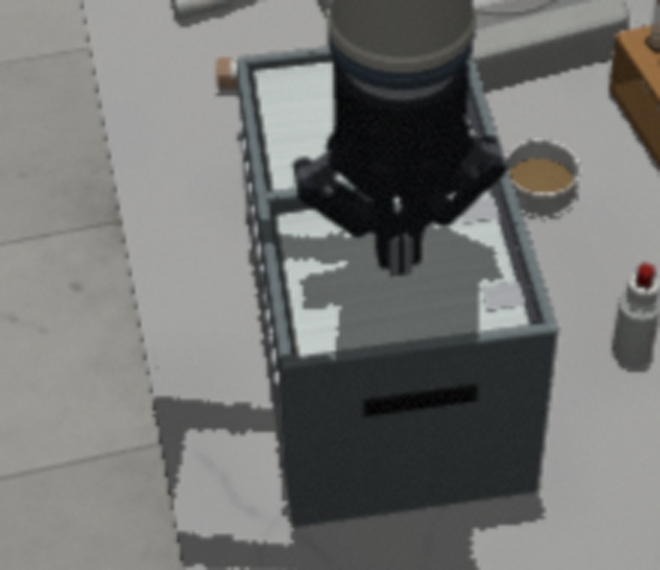

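The right flap is jammed: the force went from 2.5 to 13 N over 1 mm, and the flap tilts only about 6 mm at its free edge. Contact came about 25 mm lower in TCP z than expected, so I'll check where the fingertip really is.

Run:
```python
from h import *
p,d=manip.get_image("side")
for u in range(326,344,3):
    print(u,[tuple(world("side",(u,v),d)[0].round(3)) for v in (262,268,272,275,278,281,284)])
goal((.487,.011,.2,-5.1))
```

```text
326 [(np.float64(0.459), np.float64(-0.137), np.float64(0.232)), (np.float64(0.461), np.float64(-0.127), np.float64(0.204)), (np.float64(0.461), np.float64(-0.128), np.float64(0.194)), (np.float64(0.462), np.float64(-0.126), np.float64(0.184)), (np.float64(0.464), np.float64(-0.117), np.float64(0.164)), (np.float64(0.462), np.float64(-0.124), np.float64(0.163)), (np.float64(0.46), np.float64(-0.131), np.float64(0.164))]
329 [(np.float64(0.465), np.float64(-0.133), np.float64(0.225)), (np.float64(0.465), np.float64(-0.134), np.float64(0.211)), (np.float64(0.467), np.float64(-0.128), np.float64(0.192)), (np.float64(0.467), np.float64(-0.127), np.float64(0.183)), (np.float64(0.467), np.float64(-0.128), np.float64(0.175)), (np.float64(0.467), np.float64(-0.126), np.float64(0.165)), (np.float64(0.466), np.float64(-0.132), np.float64(0.164))]
332 [(np.float64(0.471), np.float64(-0.134), np.float64(0.225)), (np.float64(0.471), np.float64(-0.132), np.float64(0.207)), (np.float64(0.472), np.float64(-0.131), np.float64(0.194)), (np.float64(0.471), np.float64(-0.132), np.float64(0.188)), (np.fl
[... 943 characters left out ...]
loat64(0.164)), (np.float64(0.482), np.float64(-0.137), np.float64(0.165))]
341 [(np.float64(0.488), np.float64(-0.132), np.float64(0.218)), (np.float64(0.497), np.float64(-0.104), np.float64(0.168)), (np.float64(0.495), np.float64(-0.111), np.float64(0.165)), (np.float64(0.492), np.float64(-0.12), np.float64(0.168)), (np.float64(0.491), np.float64(-0.125), np.float64(0.164)), (np.float64(0.489), np.float64(-0.133), np.float64(0.166)), (np.float64(0.487), np.float64(-0.138), np.float64(0.164))]
t 4.25 tcp [ 0.4737 -0.119   0.1406] yawz -5.1 tilt -1.0 F [-4.4  1.7 12.5] w -0.0003 j [-0.32 -0.21  1.64  0.    1.72 -0.23]
(0.487, 0.011, 0.2, -5.1) -> [-0.   -0.13 -0.11] [-0.0591  0.1308  0.0015]
```

The fingertips are really about 24.5 mm above the reported TCP (tip at 0.165, reported 0.1405), while xy agrees. I'll allow for that and check it again at the vial. Next I lift and go to the white vial.

```bash
python3 -m jog '0 0 0 -0.03 0 0 1;0 0 0 -0.09 0 0 1;0 0 0 -0.09 0 0 1' | grep -v rot; python3 -c "
from h import *
goal((.42,.349,.23,95.6),(.42,.349,.07,95.6))"
```

```text
time: 4.55
tcp_pos: [0.4752, -0.1197, 0.2367]
ft_force: [0.5, 0.9, 0.9]
grip_width: -0.0003
t 4.55 tcp [ 0.4752 -0.1197  0.2367] yawz -5.1 tilt -1.0 F [0.5 0.9 0.9] w -0.0003 j [-0.32 -0.2   1.46  0.    1.88 -0.23]
(0.42, 0.349, 0.23, 95.6) -> [-100.7     0.25    0.31] [ 0.0061  0.4619 -0.0967]
(0.42, 0.349, 0.07, 95.6) -> [-100.7     0.25    0.31] [ 0.1661  0.4619 -0.0977]
```

```bash
python3 -m jog '-100.7 0 0 0.006 0.462 -0.097 1;-100.7 0 0 0.006 0.462 -0.097 1;-100.7 0 0 0.006 0.462 -0.097 1;-100.7 0 0 0.006 0.462 -0.097 1;-100.7 0 0 0.006 0.462 -0.097 1;-100.7 0 0 0.006 0.462 -0.097 -1;-100.7 0 0 0.006 0.462 -0.097 -1;-100.7 0 0 0.006 0.462 -0.097 -1;-100.7 0 0 0.006 0.462 -0.097 -1;-100.7 0 0 0.006 0.462 -0.097 -1;-100.7 0 0 0.006 0.462 -0.097 -1;-100.7 0 0 0.006 0.462 -0.097 -1;-100.7 0 0 0.006 0.462 -0.097 -1;-100.7 0 0 0.06 0.462 -0.097 -1;-100.7 0 0 0.12 0.462 -0.097 -1;-100.7 0 0 0.165 0.462 -0.097 -1;-100.7 0 0 0.165 0.462 -0.097 -1' | grep -v rot
python3 - <<'E'
from h import *
goal((.42,.349,.02,95.6))
p,d=manip.get_image("side")
cv2.imwrite("pics/s3.png",cv2.resize(p[90:240,180:380],None,fx=4,fy=4,interpolation=cv2.INTER_CUBIC)); cv2.imwrite("pics/s3f.png",p)
p,d=manip.get_image("top");cv2.imwrite("pics/t3.png",p)
E
```

```text
time: 6.25
tcp_pos: [0.4172, 0.3461, 0.0632]
ft_force: [-0.3, 0.3, -0.7]
grip_width: 0.0855
t 6.25 tcp [0.4172 0.3461 0.0632] yawz 95.41 tilt -1.0 F [-0.3  0.3 -0.7] w 0.0855 j [ 0.63 -0.04  1.61 -0.    1.57 -1.03]
(0.42, 0.349, 0.02, 95.6) -> [-0.19 -0.44 -0.28] [ 0.0432 -0.0033  0.003 ]
```

View pics/s3.png

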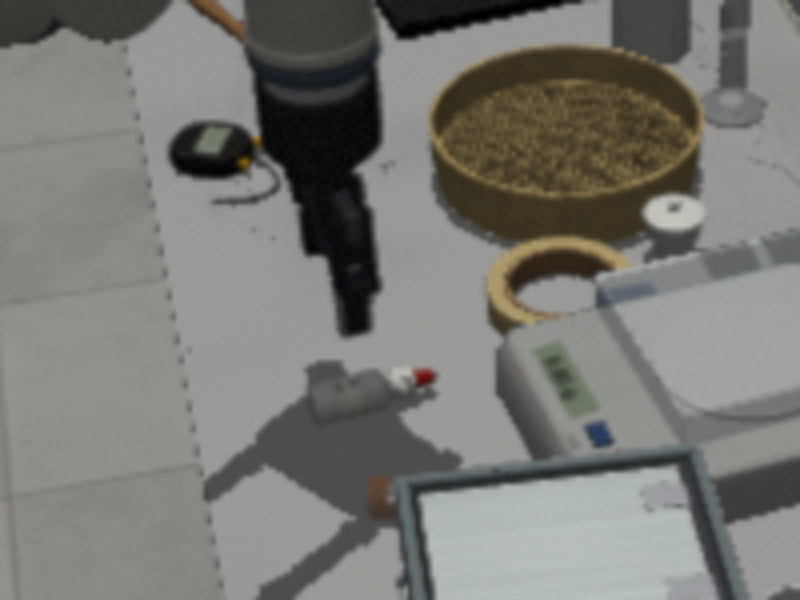

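View pics/t3.png

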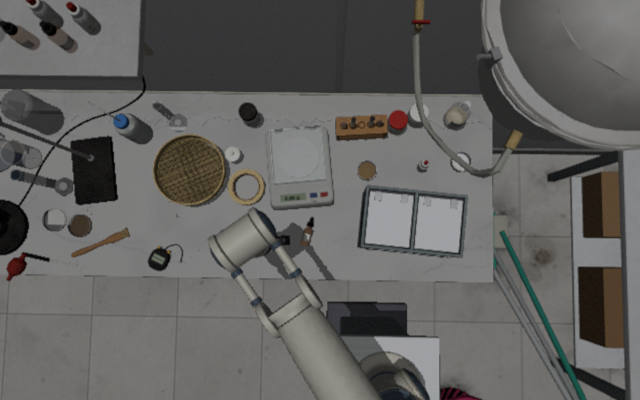

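Run:
```python
from h import *
p,d=manip.get_image("side")
for u in (266,268,270):
    print(u,[tuple(map(float,world("side",(u,v),d)[0].round(3))) for v in (160,164,167,169,171,173,175)])
# vial cloud from side
w,uv=cloud("side",d,(252,178,292,202));m=(w[:,2]>.012)&(w[:,2]<.05);q=w[m]
rect=cv2.minAreaRect(np.ascontiguousarray(q[:,:2],dtype=np.float32));print(rect,q[:,2].max())
for x in np.arange(.39,.49,.01):
    k=q[abs(q[:,0]-x)<.005]
    if len(k):print(round(x,2),len(k),k[:,1].min().round(3),k[:,1].max().round(3),k[:,2].max().round(3), k[k[:,2].argmax(),1].round(3))
```

```text
266 [(0.417, 0.272, 0.162), (0.419, 0.298, 0.129), (0.418, 0.296, 0.122), (0.418, 0.298, 0.114), (0.418, 0.298, 0.108), (0.431, 0.426, -0.001), (0.429, 0.416, -0.0)]
268 [(0.422, 0.273, 0.16), (0.423, 0.289, 0.136), (0.422, 0.289, 0.126), (0.422, 0.29, 0.12), (0.422, 0.297, 0.108), (0.437, 0.428, -0.004), (0.435, 0.418, -0.003)]
270 [(0.427, 0.275, 0.158), (0.428, 0.29, 0.134), (0.428, 0.292, 0.123), (0.427, 0.289, 0.12), (0.444, 0.435, -0.003), (0.442, 0.424, -0.002), (0.441, 0.417, -0.003)]
((0.436717689037323, 0.33849388360977173), (0.08526304364204407, 0.025751417502760887), 8.247321128845215) 0.030274449234554055
0.39 7 0.334 0.344 0.027 0.343
0.4 34 0.323 0.346 0.028 0.338
0.41 33 0.321 0.348 0.03 0.339
0.42 35 0.324 0.345 0.03 0.335
0.43 32 0.327 0.349 0.029 0.339
0.44 33 0.326 0.351 0.029 0.337
0.45 22 0.33 0.353 0.025 0.341
0.46 23 0.333 0.352 0.027 0.342
0.47 15 0.34 0.351 0.02 0.345
0.48 5 0.344 0.348 0.019 0.348
```

Run:
```python
from h import *
f=np.load("pics/top0.npz");d=f["d"]
for b,xs in(((258,218,282,258),np.arange(.38,.49,.01)),((297,212,322,252),np.arange(.4,.51,.01))):
    w,uv=cloud("top",d,b);q=w[(w[:,2]>.012)&(w[:,2]<.05)]
    for x in xs:
        k=q[abs(q[:,0]-x)<.005]
        if len(k):print(round(x,2),len(k),k[:,1].min().round(3),k[:,1].max().round(3),k[:,2].max().round(3),end=' | ')
    print()
goal((.421,.346,-.018,96))
```

```text
0.39 9 0.334 0.359 0.034 | 0.4 30 0.332 0.359 0.035 | 0.41 40 0.332 0.359 0.037 | 0.42 30 0.333 0.363 0.034 | 0.43 37 0.336 0.363 0.035 | 0.44 31 0.337 0.364 0.036 | 0.45 19 0.343 0.36 0.028 | 0.46 26 0.342 0.364 0.031 | 0.47 12 0.349 0.361 0.024 | 0.48 5 0.352 0.362 0.023 | 
0.41 2 0.235 0.238 0.021 | 0.42 32 0.232 0.256 0.032 | 0.43 32 0.227 0.256 0.034 | 0.44 28 0.227 0.254 0.03 | 0.45 37 0.224 0.251 0.029 | 0.46 27 0.221 0.248 0.032 | 0.47 20 0.222 0.242 0.028 | 0.48 25 0.219 0.239 0.026 | 0.49 12 0.219 0.231 0.023 | 0.5 4 0.222 0.228 0.022 | 
t 6.4 tcp [0.4212 0.3492 0.0726] yawz 95.51 tilt -1.0 F [ 0.   0.1 -0.1] w 0.0854 j [ 0.63 -0.04  1.6  -0.    1.58 -1.03]
(0.421, 0.346, -0.018, 96) -> [-0.49 -0.04  0.4 ] [ 0.0906  0.0011 -0.0031]
```

```bash
python3 -m jog '0 0 0 0.03 0.001 -0.003 -0.3;0 0 0 0.06 0.001 -0.003 -0.3;0 0 0 0.075 0.001 -0.003 -0.3;0 0 0 0.082 0.001 -0.003 -0.3;0 0 0 0.086 0.001 -0.003 -0.3;0 0 0 0.086 0.001 -0.003 -0.3' | grep -v rot
python3 - <<'E'
from h import *
goal((.421,.346,-.018,96))
p,d=manip.get_image("side")
cv2.imwrite("pics/s4.png",cv2.resize(p[120:220,200:330],None,fx=6,fy=6,interpolation=cv2.INTER_CUBIC))
E
```

```text
time: 7.0
tcp_pos: [0.4218, 0.3467, -0.0121]
ft_force: [-0.2, 0.6, 0.6]
grip_width: 0.0553
t 7.0 tcp [ 0.4218  0.3467 -0.0121] yawz 95.5 tilt -1.0 F [-0.2  0.6  0.6] w 0.0553 j [ 0.63  0.01  1.71 -0.    1.42 -1.04]
(0.421, 0.346, -0.018, 96) -> [-0.5   0.01  0.49] [ 0.0059  0.0009 -0.0006]
```

View pics/s4.png

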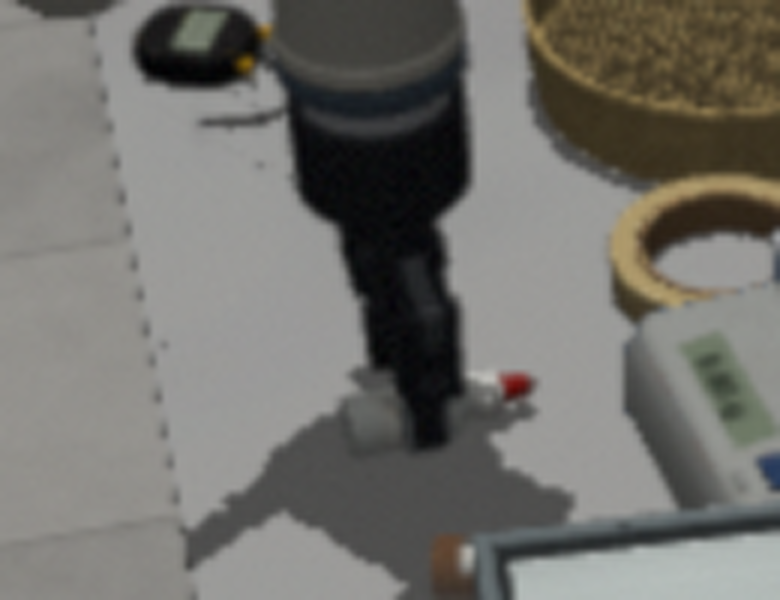

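The fingers straddle the white vial's body, with the near finger at crop (428,430) and the body spanning about 345–465. I'll shift back 3 mm, go lower and close.

```bash
python3 -m jog '0 0 0 0.004 0.003 0 -0.3;0 0 0 0.005 0.003 0 -0.3;0 0 0 0.005 0.003 0 1;0 0 0 0.005 0.003 0 1;0 0 0 0.005 0.003 0 1;0 0 0 0.005 0.003 0 1;0 0 0 0.005 0.003 0 1' | grep -v rot
python3 -m jog '0 0 0 -0.02 0 0 1;0 0 0 -0.06 0 0 1;0 0 0 -0.06 0 0 1;0 0 0 -0.06 0 0 1' | grep -v rot
python3 - <<'E'
from h import *
goal((.421,.346,-.018,96))
p,d=manip.get_image("side")
cv2.imwrite("pics/s5.png",cv2.resize(p[100:220,200:330],None,fx=5,fy=5,interpolation=cv2.INTER_CUBIC))
E
```

```text
time: 7.75
tcp_pos: [0.4192, 0.3466, -0.0165]
ft_force: [0.1, 0.4, 2.7]
grip_width: 0.0266
time: 8.15
tcp_pos: [0.4193, 0.3469, 0.0446]
ft_force: [-0.1, -0.4, -1.7]
grip_width: 0.0268
t 8.15 tcp [0.4193 0.3469 0.0446] yawz 95.5 tilt -0.9999 F [-0.1 -0.4 -1.7] w 0.0268 j [ 0.63 -0.04  1.65 -0.    1.52 -1.04]
(0.421, 0.346, -0.018, 96) -> [-0.5   0.11  0.66] [ 0.0626 -0.0009 -0.0012]
```

View pics/s5.png

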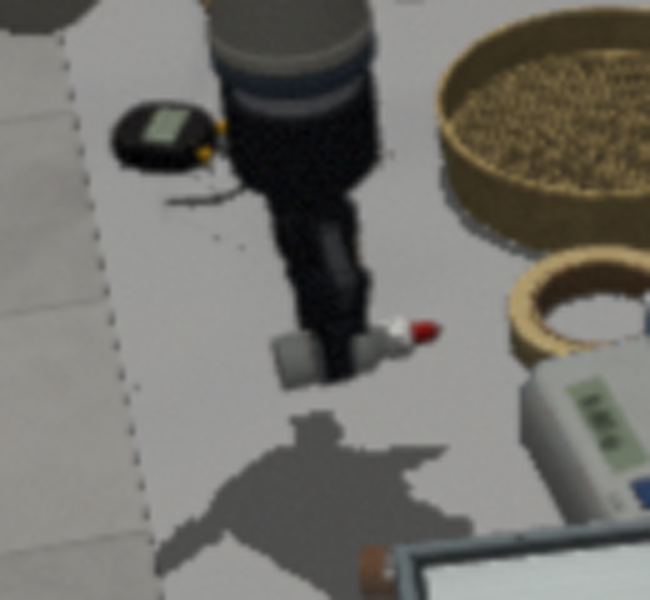

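The white vial is held level at mid-body (27 mm, so reject_a). Now over the left lane.

```bash
python3 -c "
from h import *
goal((.419,.347,.23,95.5),(.482,.0235,.23,-5.1),(.482,.0235,.16,-5.1))"
```

```text
t 8.2 tcp [0.4185 0.3464 0.0431] yawz 95.5 tilt -1.0 F [-0.1 -0.4 -1.7] w 0.0267 j [ 0.63 -0.04  1.65 -0.    1.52 -1.04]
(0.419, 0.347, 0.23, 95.5) -> [-0.    0.03  0.52] [-0.1869 -0.0023  0.0007]
(0.482, 0.0235, 0.23, -5.1) -> [100.6    0.48   0.35] [-0.1868 -0.034  -0.3274]
(0.482, 0.0235, 0.16, -5.1) -> [100.6    0.48   0.35] [-0.1168 -0.0333 -0.3274]
```

```bash
python3 -m jog '0 0 0 -0.05 0 0 1;0 0 0 -0.10 0 0 1;0 0 0 -0.15 0 0 1;0 0 0 -0.187 0 0 1;100.6 0 0 -0.187 -0.033 -0.327 1;100.6 0 0 -0.187 -0.033 -0.327 1;100.6 0 0 -0.187 -0.033 -0.327 1;100.6 0 0 -0.187 -0.033 -0.327 1;100.6 0 0 -0.187 -0.033 -0.327 1;100.6 0 0 -0.187 -0.033 -0.327 1;100.6 0 0 -0.187 -0.033 -0.327 1;100.6 0 0 -0.187 -0.033 -0.327 1;100.6 0 0 -0.187 -0.033 -0.327 1;100.6 0 0 -0.187 -0.033 -0.327 1;100.6 0 0 -0.187 -0.033 -0.327 1;100.6 0 0 -0.187 -0.033 -0.327 1;100.6 0 0 -0.187 -0.033 -0.327 1;100.6 0 0 -0.187 -0.033 -0.327 1' | grep -v rot
python3 - <<'E'
from h import *
goal((.482,.0235,.16,-5.1),(.482,.0235,.086,-5.1))
p,d=manip.get_image("side")
cv2.imwrite("pics/s6.png",cv2.resize(p[140:380,200:420],None,fx=2.5,fy=2.5,interpolation=cv2.INTER_CUBIC))
E
```

```text
time: 10.0
tcp_pos: [0.4807, 0.0238, 0.2288]
ft_force: [-0.0, 0.7, 0.1]
grip_width: 0.0263
t 10.0 tcp [0.4807 0.0238 0.2288] yawz -4.93 tilt -1.0 F [-0.   0.7  0.1] w 0.0263 j [-0.02 -0.23  1.5   0.    1.87  0.06]
(0.482, 0.0235, 0.16, -5.1) -> [ 0.17  0.37 -0.11] [ 0.0688 -0.0003  0.0009]
(0.482, 0.0235, 0.086, -5.1) -> [ 0.17  0.37 -0.11] [ 0.1428 -0.0004  0.0004]
```

View pics/s6.png

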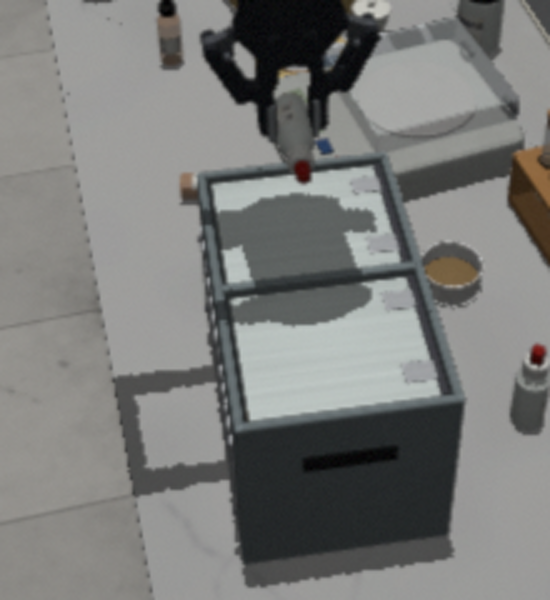

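The vial is level along the box's y above the left lane, and good_b still stands at (168,40). I'll press down and watch the force.

```bash
python3 -m jog '0.2 0.4 0 0.04 0 0 1;0.2 0.4 0 0.07 0 0 1;0.2 0.4 0 0.085 0 0 1;0.2 0.4 0 0.09 0 0 1;0.2 0.4 0 0.095 0 0 1;0.2 0.4 0 0.1 0 0 1;0.2 0.4 0 0.1 0 0 1' | grep -v rot
```

```text
time: 10.75
tcp_pos: [0.4822, 0.0239, 0.13]
ft_force: [-0.0, -0.3, 2.2]
grip_width: 0.0266
```

```bash
python3 -m jog '0 0 0 0.005 0 0 1;0 0 0 0.01 0 0 1;0 0 0 0.01 0 0 1' | grep -v rot;python3 -m jog '0 0 0 0.008 0 0 1;0 0 0 0.016 0 0 1;0 0 0 0.016 0 0 1' | grep -v rot
```

```text
time: 11.05
tcp_pos: [0.4821, 0.0239, 0.1195]
ft_force: [0.4, 0.2, 2.6]
grip_width: 0.0268
time: 11.35
tcp_pos: [0.4814, 0.0241, 0.1019]
ft_force: [-1.3, 0.6, 3.8]
grip_width: 0.0265
```

The left lane gives way. I'll go to about 60 mm down and open.

```bash
python3 -m jog '0 0 0 0.010 0 0 1;0 0 0 0.017 0 0 1;0 0 0 0.017 0 0 1;0 0 0 0.017 0 0 1' | grep -v rot;python3 -c "
from h import *
goal((.482,.0235,.086,-5.1))
p,d=manip.get_image('side')
cv2.imwrite('pics/s7.png',cv2.resize(p[140:340,240:400],None,fx=3.5,fy=3,interpolation=cv2.INTER_CUBIC))"
```

```text
time: 11.75
tcp_pos: [0.48, 0.0242, 0.084]
ft_force: [-5.0, -0.1, 0.4]
grip_width: 0.0267
t 11.75 tcp [0.48   0.0242 0.084 ] yawz -5.13 tilt -1.0 F [-5.  -0.1  0.4] w 0.0267 j [-0.02 -0.22  1.74  0.    1.62  0.07]
(0.482, 0.0235, 0.086, -5.1) -> [-0.03 -0.24 -0.12] [-0.002  -0.0005  0.002 ]
```

View pics/s7.png

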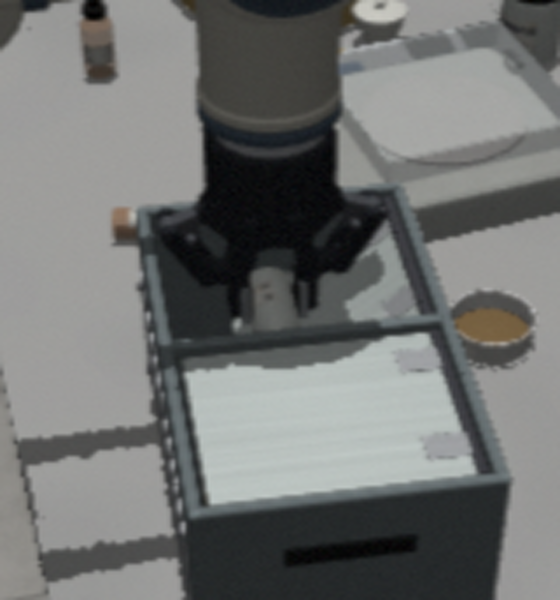

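The left flap is well down with the vial inside the opening. Opening the fingers to about 60 mm.

```bash
python3 -m jog '0 0 0 0 0 0 -0.3;0 0 0 0 0 0 -0.3;0 0 0 0 0 0 -0.3;0 0 0 0 0 0 -0.3;0 0 0 0 0 0 -0.3;0 0 0 0 0 0 -0.3;0 0 0 0 0 0 -0.3;0 0 0 0 0 0 -0.3;0 0 0 0 0 0 -0.3;0 0 0 0 0 0 -0.3' | grep -v rot;python3 -c "
from h import *
goal((.482,.0235,.086,-5.1))
p,d=manip.get_image('side')
cv2.imwrite('pics/s8.png',cv2.resize(p[140:340,240:400],None,fx=3.5,fy=3,interpolation=cv2.INTER_CUBIC))"
```

```text
time: 12.8
tcp_pos: [0.4787, 0.0243, 0.0833]
ft_force: [-6.4, 0.2, -0.5]
grip_width: 0.0555
t 12.8 tcp [0.4787 0.0243 0.0833] yawz -5.12 tilt -1.0 F [-6.4  0.2 -0.5] w 0.0555 j [-0.02 -0.22  1.75  0.    1.62  0.07]
(0.482, 0.0235, 0.086, -5.1) -> [-0.02 -0.46 -0.11] [-0.0028 -0.0005  0.0034]
```

View pics/s8.png

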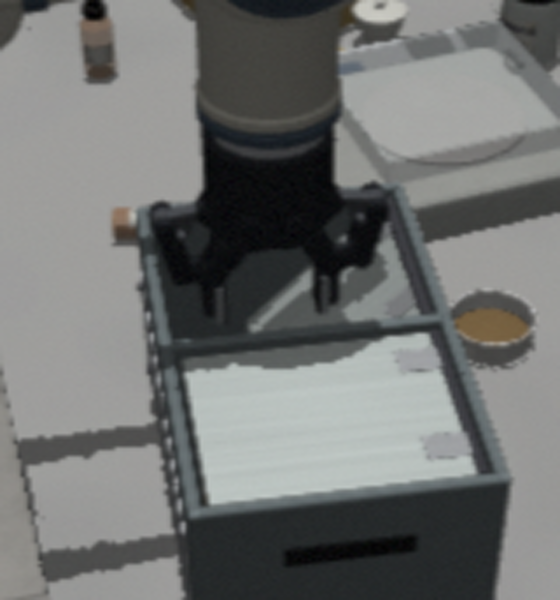

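The vial dropped out of the fingers. Retract, look, and move on.

```bash
python3 -m jog '0 0 0 -0.03 0 0 -0.3;0 0 0 -0.06 0 0 -0.3;0 0 0 -0.1 0 0 -0.3;0 0 0 -0.145 0 0 -0.3;0 0 0 -0.145 0 0 -0.3' | grep -v rot;python3 -c "
from h import *
goal((.442,.2365,.23,76.2),(.442,.2365,.07,76.2))
p,d=manip.get_image('side')
cv2.imwrite('pics/s9.png',cv2.resize(p[140:380,200:420],None,fx=2.5,fy=2.5,interpolation=cv2.INTER_CUBIC))"
```

```text
time: 13.35
tcp_pos: [0.4825, 0.0238, 0.236]
ft_force: [0.2, 0.3, 0.4]
grip_width: 0.0555
t 13.35 tcp [0.4825 0.0238 0.236 ] yawz -5.13 tilt -1.0 F [0.2 0.3 0.4] w 0.0555 j [-0.02 -0.22  1.48  0.    1.88  0.07]
(0.442, 0.2365, 0.23, 76.2) -> [-8.133e+01  3.600e-01  8.000e-02] [ 0.0062  0.2082 -0.0593]
(0.442, 0.2365, 0.07, 76.2) -> [-8.133e+01  3.600e-01  8.000e-02] [ 0.1662  0.2078 -0.0602]
```

View pics/s9.png

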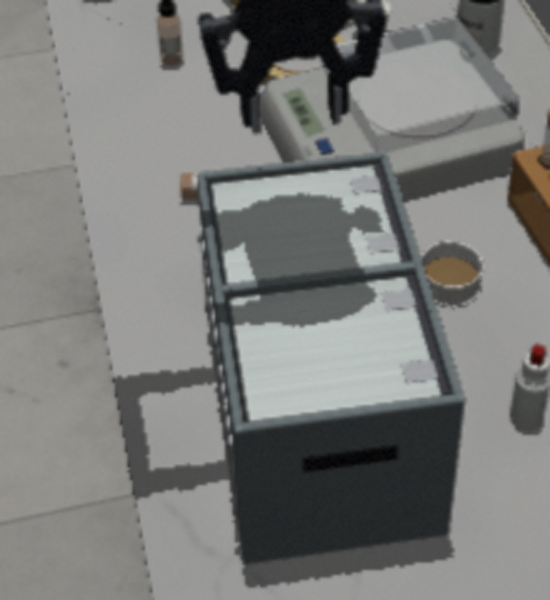

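Both flaps are shut and the vial is gone from view. Now the brown vial.

```bash
python3 -m jog '-81.3 0.4 0 0.006 0.208 -0.06 -0.3;-81.3 0.4 0 0.006 0.208 -0.06 -0.3;-81.3 0.4 0 0.006 0.208 -0.06 -0.3;-81.3 0.4 0 0.006 0.208 -0.06 -0.3;-81.3 0.4 0 0.006 0.208 -0.06 -0.3;-81.3 0.4 0 0.006 0.208 -0.06 -0.3;-81.3 0.4 0 0.006 0.208 -0.06 -0.3;-81.3 0.4 0 0.006 0.208 -0.06 -0.3;-81.3 0.4 0 0.006 0.208 -0.06 -0.3;-81.3 0.4 0 0.006 0.208 -0.06 -0.3;-81.3 0.4 0 0.006 0.208 -0.06 -0.3;-81.3 0.4 0 0.05 0.208 -0.06 -0.3;-81.3 0.4 0 0.1 0.208 -0.06 -0.3;-81.3 0.4 0 0.15 0.208 -0.06 -0.3;-81.3 0.4 0 0.165 0.208 -0.06 -0.3;-81.3 0.4 0 0.165 0.208 -0.06 -0.3;-81.3 0.4 0 0.165 0.208 -0.06 -0.3' | grep -v rot
python3 - <<'E'
from h import *
goal((.442,.2365,.02,76.2),(.442,.2365,-.012,76.2))
p,d=manip.get_image("side")
cv2.imwrite("pics/s10.png",cv2.resize(p[110:250,220:350],None,fx=4.5,fy=4,interpolation=cv2.INTER_CUBIC))
p,d=manip.get_image("top")
cv2.imwrite("pics/t10.png",cv2.resize(p[180:270,230:370],None,fx=5,fy=5,interpolation=cv2.INTER_CUBIC))
E
```

```text
time: 15.1
tcp_pos: [0.4419, 0.2372, 0.0703]
ft_force: [-0.6, 0.5, 0.2]
grip_width: 0.0554
t 15.1 tcp [0.4419 0.2372 0.0703] yawz 76.14 tilt -1.0 F [-0.6  0.5  0.2] w 0.0554 j [ 0.42 -0.16  1.72  0.    1.59 -0.9 ]
(0.442, 0.2365, 0.02, 76.2) -> [-0.06 -0.03 -0.08] [ 0.0503 -0.0004 -0.0006]
(0.442, 0.2365, -0.012, 76.2) -> [-0.06 -0.03 -0.08] [ 0.0823 -0.0004 -0.0006]
```

View pics/s10.png

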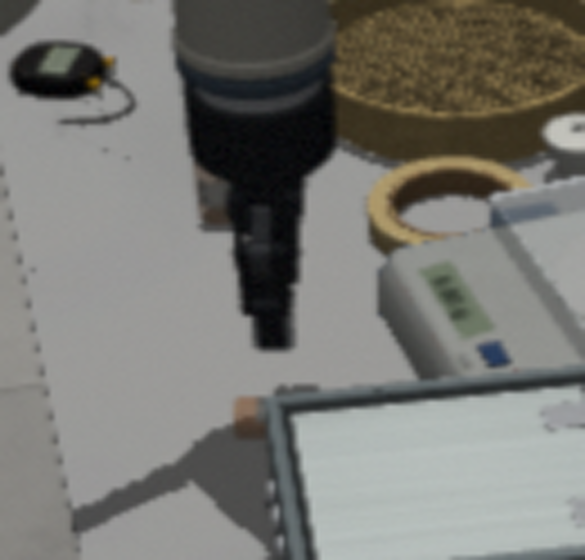

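View pics/t10.png

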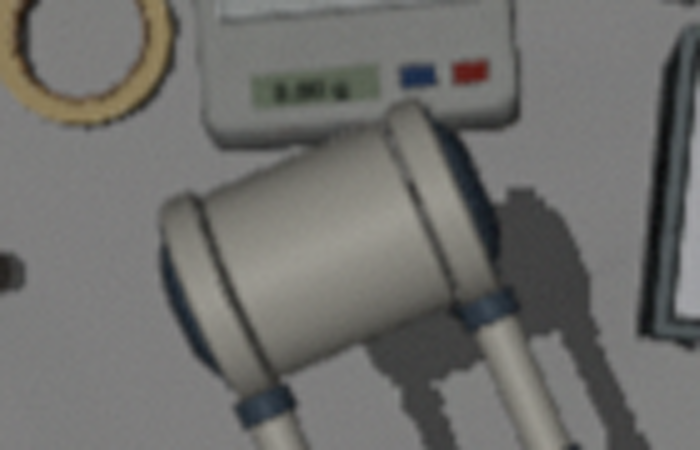

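The fingers are above the brown vial, whose base shows at (250,417) and is otherwise hidden behind the box. Descend and grip, then lift.

```bash
python3 -m jog '0 0 0 0.04 0 0 -0.3;0 0 0 0.065 0 0 -0.3;0 0 0 0.078 0 0 -0.3;0 0 0 0.084 0 0 -0.3;0 0 0 0.087 0 0 -0.3;0 0 0 0.087 0 0 -0.3' | grep -v rot
python3 -m jog '0 0 0 0 0 0 1;0 0 0 0 0 0 1;0 0 0 0 0 0 1;0 0 0 0 0 0 1;0 0 0 0 0 0 1;0 0 0 0 0 0 1' | grep -v rot
python3 -m jog '0 0 0 -0.03 0 0 1;0 0 0 -0.08 0 0 1;0 0 0 -0.13 0 0 1;0 0 0 -0.13 0 0 1' | grep -v rot
python3 - <<'E'
from h import *
goal((.482,.0235,.23,-5.1))
p,d=manip.get_image("side")
cv2.imwrite("pics/s11.png",cv2.resize(p[80:240,200:360],None,fx=4,fy=4)[:600])
E
```

```text
time: 15.8
tcp_pos: [0.4435, 0.238, -0.0142]
ft_force: [0.8, -0.1, -0.1]
grip_width: 0.0558
time: 16.4
tcp_pos: [0.4445, 0.2384, -0.0126]
ft_force: [-1.5, -0.3, 6.0]
grip_width: 0.0242
time: 16.8
tcp_pos: [0.4473, 0.2397, 0.1264]
ft_force: [0.8, 0.0, 0.8]
grip_width: 0.024
t 16.8 tcp [0.4473 0.2397 0.1264] yawz 76.16 tilt -0.9998 F [0.8 0.  0.8] w 0.024 j [ 0.42 -0.18  1.64  0.    1.67 -0.9 ]
(0.482, 0.0235, 0.23, -5.1) -> [81.25  1.22  0.21] [-0.1049 -0.0871 -0.2003]
```

View pics/s11.png

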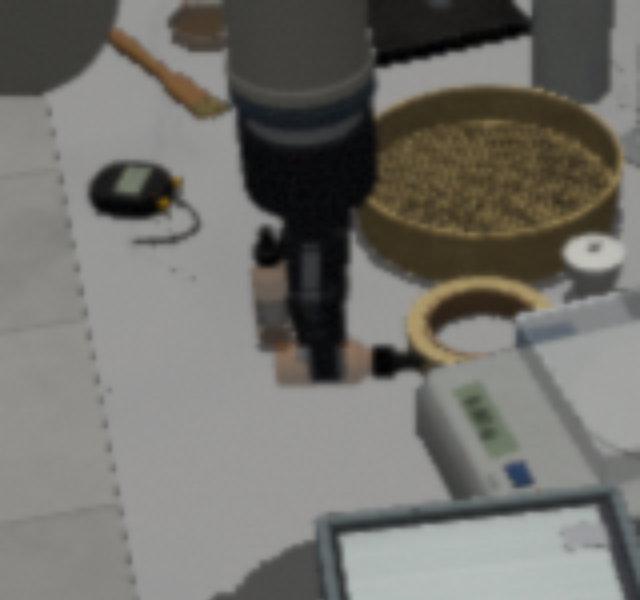

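The brown vial is lifted level, but the reported width of 24 mm is less than its 29 mm. I'll check the hold over the box, where the side view looks along the vial.

```bash
python3 -m jog '0 0 0 -0.05 0 0 1;0 0 0 -0.105 0 0 1;81.2 1 0 -0.105 -0.087 -0.2 1;81.2 1 0 -0.105 -0.087 -0.2 1;81.2 1 0 -0.105 -0.087 -0.2 1;81.2 1 0 -0.105 -0.087 -0.2 1;81.2 1 0 -0.105 -0.087 -0.2 1;81.2 1 0 -0.105 -0.087 -0.2 1;81.2 1 0 -0.105 -0.087 -0.2 1;81.2 1 0 -0.105 -0.087 -0.2 1;81.2 1 0 -0.105 -0.087 -0.2 1;81.2 1 0 -0.105 -0.087 -0.2 1;81.2 1 0 -0.105 -0.087 -0.2 1;81.2 1 0 -0.105 -0.087 -0.2 1;81.2 1 0 -0.105 -0.087 -0.2 1' | grep -v rot
python3 - <<'E'
from h import *
goal((.482,.0235,.13,-5.1))
p,d=manip.get_image("side")
cv2.imwrite("pics/s12.png",cv2.resize(p[120:240,260:380],None,fx=5,fy=5,interpolation=cv2.INTER_CUBIC))
E
```

```text
time: 18.35
tcp_pos: [0.4811, 0.0234, 0.2257]
ft_force: [-0.6, 0.1, -0.2]
grip_width: 0.0245
t 18.35 tcp [0.4811 0.0234 0.2257] yawz -4.97 tilt -1.0 F [-0.6  0.1 -0.2] w 0.0245 j [-0.02 -0.22  1.49 -0.    1.87  0.07]
(0.482, 0.0235, 0.13, -5.1) -> [ 0.13 -0.04  0.17] [0.0957 0.0004 0.001 ]
```

View pics/s12.png

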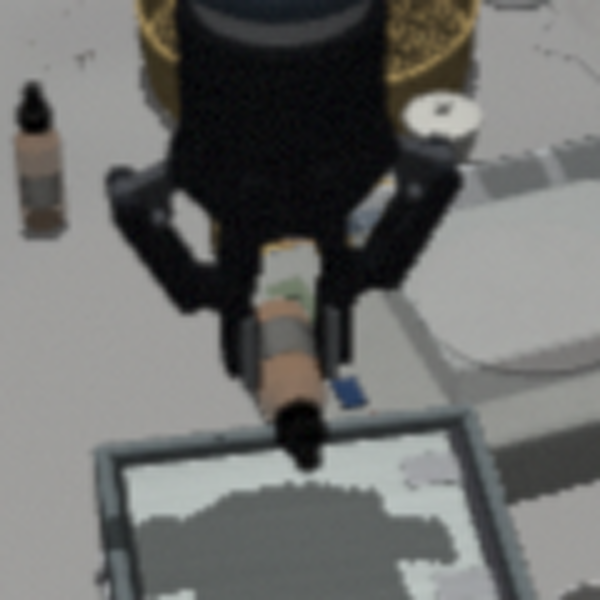

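The vial is held level but near the fingertips, apparently a little above its axis. Pressing will push it toward the palm, so this is acceptable. I'll press gradually and watch the width.

```bash
python3 -m jog '0 0 0 0.04 0 0 1;0 0 0 0.06 0 0 1;0 0 0 0.075 0 0 1;0 0 0 0.085 0 0 1;0 0 0 0.095 0 0 1;0 0 0 0.095 0 0 1' | grep -v rot
python3 -m jog '0 0 0 0.008 0 0 1;0 0 0 0.016 0 0 1;0 0 0 0.024 0 0 1;0 0 0 0.024 0 0 1' | grep -v rot
python3 -m jog '0 0 0 0.008 0 0 1;0 0 0 0.016 0 0 1;0 0 0 0.023 0 0 1;0 0 0 0.023 0 0 1' | grep -v rot
python3 - <<'E'
from h import *
goal((.482,.0235,.084,-5.1))
p,d=manip.get_image("side")
cv2.imwrite('pics/s13.png',cv2.resize(p[140:340,240:400],None,fx=3.5,fy=3,interpolation=cv2.INTER_CUBIC))
E
```

```text
time: 19.0
tcp_pos: [0.4809, 0.0232, 0.1305]
ft_force: [-2.5, -0.1, 2.1]
grip_width: 0.0239
time: 19.4
tcp_pos: [0.4801, 0.0232, 0.105]
ft_force: [-2.6, 0.1, 2.4]
grip_width: 0.0239
time: 19.8
tcp_pos: [0.4791, 0.0232, 0.0805]
ft_force: [-3.4, 0.2, 1.1]
grip_width: 0.0245
t 19.8 tcp [0.4791 0.0232 0.0805] yawz -4.97 tilt -1.0 F [-3.4  0.2  1.1] w 0.0245 j [-0.02 -0.22  1.75 -0.    1.62  0.07]
(0.482, 0.0235, 0.084, -5.1) -> [ 0.13 -0.35  0.18] [-0.0036  0.0006  0.0028]
```

View pics/s13.png

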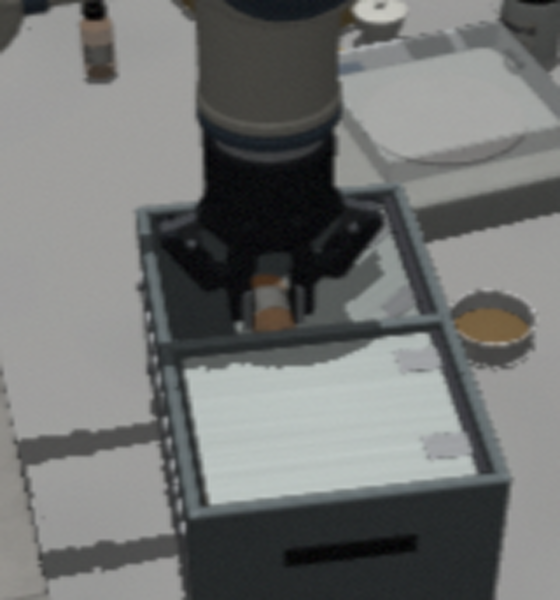

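The flap is deep down and the vial is still held. Release and wait.

```bash
python3 -m jog '0 0 0 0 0 0 -0.3;0 0 0 0 0 0 -0.3;0 0 0 0 0 0 -0.3;0 0 0 0 0 0 -0.3;0 0 0 0 0 0 -0.3;0 0 0 0 0 0 -0.3;0 0 0 0 0 0 -0.3;0 0 0 0 0 0 -0.3;0 0 0 0 0 0 -0.3;0 0 0 0 0 0 -0.3;0 0 0 0 0 0 -0.3' | grep -v rot;python3 -c "
from h import *
goal((.482,.0235,.086,-5.1))
p,d=manip.get_image('side')
cv2.imwrite('pics/s14.png',cv2.resize(p[140:340,240:400],None,fx=3.5,fy=3,interpolation=cv2.INTER_CUBIC))"
```

```text
time: 20.95
tcp_pos: [0.4773, 0.0233, 0.0798]
ft_force: [-7.3, 1.0, -0.5]
grip_width: 0.0558
t 20.95 tcp [0.4773 0.0233 0.0798] yawz -4.96 tilt -0.9999 F [-7.3  1.  -0.5] w 0.0558 j [-0.02 -0.22  1.75 -0.    1.62  0.07]
(0.482, 0.0235, 0.086, -5.1) -> [ 0.14 -0.63  0.19] [-0.0062  0.0006  0.0046]
```

View pics/s14.png

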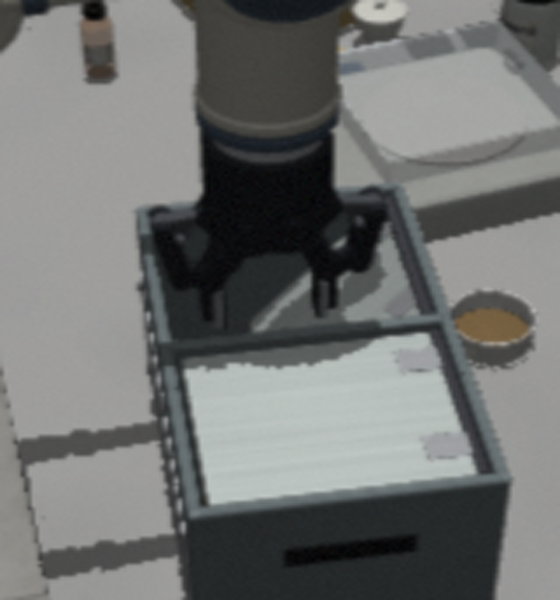

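The brown vial has dropped. Retract and move the arm out of the camera view for a final check.

```bash
python3 -m jog '0 0 0 -0.03 0 0 -0.3;0 0 0 -0.06 0 0 -0.3;0 0 0 -0.1 0 0 -0.3;0 0 0 -0.15 0 0 -0.3;0 0 0 -0.19 0 0 -0.3;0 0 0 -0.19 0.05 0 -0.3;0 0 0 -0.19 0.1 0 -0.3;0 0 0 -0.19 0.15 0 -0.3;0 0 0 -0.19 0.2 0 -0.3;0 0 0 -0.19 0.25 0 -0.3;0 0 0 -0.19 0.25 0 -0.3;0 0 0 -0.19 0.25 0 -0.3' | grep -v rot;python3 -c "
from h import *
goal((.482,.0235,.086,-5.1))
p,d=manip.get_image('side')
cv2.imwrite('pics/s15.png',p)
w,uv=cloud('side',d,(270,190,400,320))
b=R.from_euler('z',-5.1,degrees=True).inv().apply(w-[.481,-.054,0])
for x in np.arange(-.06,.07,.02):
    for y0,y1 in((-.12,-.01),(.01,.12)):
        m=(abs(b[:,0]-x)<.01)&(b[:,1]>y0)&(b[:,1]<y1)&(b[:,2]<.2); print(round(x,2),y0,m.sum(),np.median(b[m,2]).round(3) if m.any() else 0,end=' | ')
    print()
p,d=manip.get_image('top');cv2.imwrite('pics/t15.png',p)
for nm,bx in dict(g=(215,225,240,243),ga=(415,157,433,175)).items():
    w,uv=cloud('top',d,bx);q=w[(w[:,2]>.02)&(w[:,2]<.12)]
    if len(q):print(nm,q.mean(0).round(3),q.max(0).round(3))
    w,uv=cloud('top',np.load('pics/top0.npz')['d'],bx);q=w[(w[:,2]>.02)&(w[:,2]<.12)]
    print(nm,'before',q.mean(0).round(3),q.max(0).round(3))
"
```

```text
time: 22.2
tcp_pos: [0.5011, 0.2739, 0.268]
ft_force: [-0.4, 0.0, 0.1]
grip_width: 0.0553
t 22.2 tcp [0.5011 0.2739 0.268 ] yawz -4.84 tilt -0.9999 F [-0.4  0.   0.1] w 0.0553 j [0.44 0.05 1.17 0.   1.94 0.52]
(0.482, 0.0235, 0.086, -5.1) -> [ 0.27 -0.66  0.24] [ 0.1831 -0.2503  0.0042]
-0.06 -0.12 499 0.168 | -0.06 0.01 363 0.168 | 
-0.04 -0.12 492 0.168 | -0.04 0.01 366 0.168 | 
-0.02 -0.12 491 0.168 | -0.02 0.01 373 0.168 | 
0.0 -0.12 495 0.168 | 0.0 0.01 372 0.168 | 
0.02 -0.12 482 0.168 | 0.02 0.01 364 0.168 | 
0.04 -0.12 486 0.168 | 0.04 0.01 369 0.168 | 
0.06 -0.12 486 0.168 | 0.06 0.01 363 0.168 | 
g [0.443 0.468 0.068] [0.457 0.484 0.102]
g before [0.443 0.468 0.069] [0.457 0.485 0.1  ]
ga [ 0.65  -0.097  0.062] [ 0.668 -0.086  0.097]
ga before [ 0.651 -0.097  0.062] [ 0.669 -0.087  0.095]
```

View pics/s15.png

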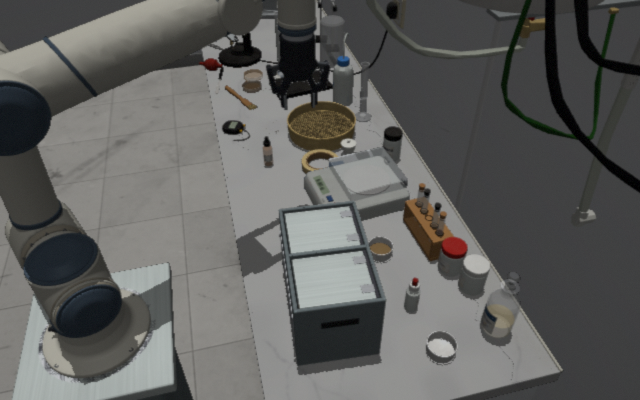

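View pics/t15.png

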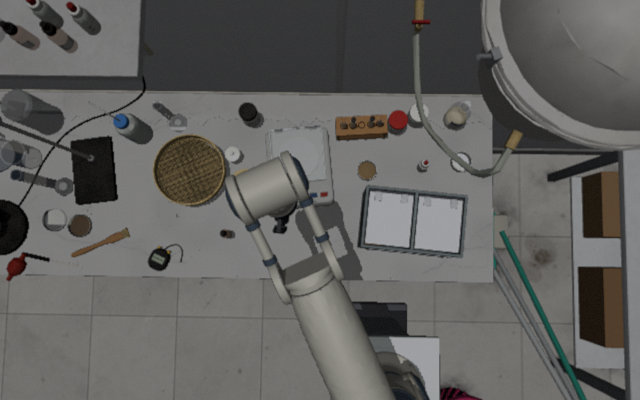

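Both flaps are flat at 0.168 m and the good vials, at (268,150) and (413,293) in the side view, haven't moved. Nothing lies outside the box and the arm is clear, so I'm handing in.

```bash
python3 -c "
from station import manip
print(manip.sign_off())"
```

```text
the job is handed in; nothing more can be done
None
```

I dropped both lying vials through the left flap of the reject box and handed the job in at about 22 s. I can't see inside the box, so I take it both vials are down inside because they left the fingers below the flap and neither is visible anywhere else.

- **Jammed lane:** I pushed the right flap first. It gave about 6 mm at its free edge, then the force climbed from 2.5 to 13 N within 1 mm, so it is the jammed one. The left flap gave way at about 4 N.
- **Drops:** For each vial I held the left flap about 60 mm down, opened the fingers and waited about a second before retracting.
- **Last checks:** Both flaps read flat at 0.168 m, which is shut. The two good vials measured within about 1 mm of their starting positions and are upright. The wrist force read about zero with the arm clear of everything.

Two readings disagreed with what I expected:
- **TCP height:** The fingertips were really about 24 mm above the reported TCP height, judging by flap contact and camera depth. I corrected for this in every later move.
- **Second vial's grip:** The gripper reported 24 mm across the 29 mm vial, so it was probably held off its axis, near the fingertips. It stayed level until I released it.

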